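# Load the battery and start the patio mister

## Task

Put the battery pack fully home, flat and square in the pocket of the mister's console with its nose in the notch, and let go of it. Then start the mister by pressing its keys fully down one at a time, letting each come up before the next: the round key, then the bar, then the square, then the round key once more. Press no key before the battery is home, never press the cross key, and leave everything else on the table where it stands.

Things in the scene. Friction and masses are not known exactly. Their poses are not given: they have to be found in the camera images.
- console: Grey mister controller console fixed on the table, 160 (x) x 190 (y) x 36 mm. Origin: at table level, 90 mm behind its front (-x) edge, 70 mm before its rear edge, centred in y. The row of keys is 58 mm in front (-x) of the origin. Its +x points away from the robot, within 0.3 rad. It stands left or right of the table's middle.
- pocket (a point): Centre of the floor of the console's battery pocket (without notch), 20 mm above the table, 16 mm below the console's top, 32 mm in +x and 8 mm in -y from the console's origin. Axes as the console's. The pocket is 48 (x) x 70 (y) mm; a centred notch 26 mm wide (x) goes on 16 mm beyond its +y end for the nose. A seated battery has its origin here and its axes along these.
- battery: Loose flat battery pack, black, about 180 g: block 44 (x) x 66 (y) x 18 mm; nose 22 mm wide (x), 14 mm long, 18 mm high in the middle of its +y end; on top a centred grey grip rib 18 (x) x 50 (y) x 22 mm, its top 40 mm above the underside. Origin: centre of the underside of the block without nose. Lies upright on the table, any yaw.
- battery_nose (a point): Middle of the end face of the battery's nose, 47 mm from the battery's origin along its +y, 9 mm above its underside.
- key_round (a joint): Joint: travel of the round key, 0 = up, 0.006 m = fully down; a spring returns it; fully down takes about 4.5 N.
- key_round_top (a point): Centre of the top of the round key's white cap (a disc, 30 mm across, 8 mm high, on a 36 x 37 x 4 mm black housing on the console). At rest 48 mm above the table; moves with the key. Axes as the console's, z up. The four keys stand in a row along the console's y, 42 mm apart, in an order that changes from run to run.
- key_bar (a joint): Joint: travel of the bar key, 0 = up, 0.006 m = fully down; a spring returns it; fully down takes about 4.5 N.
- key_bar_top (a point): Centre of the top of the bar key's white cap (a narrow bar, 33 (x) x 11 (y) mm, 8 mm high, on a 36 x 37 x 4 mm black housing on the console). At rest 48 mm above the table; moves with the key. Axes as the console's, z up. The four keys stand in a row along the console's y, 42 mm apart, in an order that changes from run to run.
- key_square (a joint): Joint: travel of the square key, 0 = up, 0.006 m = fully down; a spring returns it; fully down takes about 4.5 N.
- key_square_top (a point): Centre of the top of the square key's white cap (a square, 27 x 27 mm, 8 mm high, on a 36 x 37 x 4 mm black housing on the console). At rest 48 mm above the table; moves with the key. Axes as the console's, z up. The four keys stand in a row along the console's y, 42 mm apart, in an order that changes from run to run.
- key_cross (a joint): Joint: travel of the cross key, 0 = up, 0.006 m = fully down; a spring returns it; fully down takes about 4.5 N.
- key_cross_top (a point): Centre of the top of the cross key's white cap (a plus-shaped cross, 32 mm across, arms 10 mm wide, 8 mm high, on a 36 x 37 x 4 mm black housing on the console). At rest 48 mm above the table; moves with the key. Axes as the console's, z up. The four keys stand in a row along the console's y, 42 mm apart, in an order that changes from run to run.
- dispenser: Bystander: empty white plastic push dispenser, loose, body 58 mm across, 160 mm high with its pump head; spout reaches 32 mm to its -x. Origin: centre of its underside. Near the battery.
- tumbler: Bystander: clear glass tumbler, loose, 68 mm across, 95 mm high. Origin: centre of its underside. Near the battery.
- coaster: Bystander: round walnut coaster, loose, 90 mm across, 9 mm thick. Origin: centre of its underside. Near an end of the battery.
- sunscreen: Bystander: upright sunscreen stick, loose, 34 mm across, 77 mm high. Origin: centre of its underside. In front of the console's keys.
- succulent: Bystander: succulent in a white pot, loose, 68 mm across, about 88 mm high. Origin: centre of its underside. Behind the console.
- case: Bystander: open black hard case with mirrored sunglasses in it, loose, 70 (x) x 160 (y) mm and 30 mm high, its lid standing up behind it to about 100 mm. Origin: centre of the underside of its lower shell. At the back of the table.
- dish: Bystander: red ceramic dish, loose, 100 mm across, 35 mm high. Origin: centre of its underside. At the back of the table.
Mind the look-alikes: they are no part of the job. Leave any red, turquoise or white look-alike of the battery alone.

How it is judged (in metres and radians):
On the way, in this order (a step that is already met when the one before it is completed fails the run):
1. the battery is home in the pocket and let go, all keys up (horizontal distance between battery and pocket below 0.005 m and z of battery in the frame of pocket below 0.003 m and angle between battery's own z axis and vertical below 0.05 rad and angle between the y axis of battery and the y axis of pocket, either way round below 0.1 rad and y of battery_nose in the frame of pocket above 0.03 m and contact force between the fingers and battery below 0.1 N and value of joint each of key_round, key_bar, key_square, key_cross below 0.0015 m), for 0.2 s.
2. the round key alone is pressed (horizontal distance between battery and pocket below 0.005 m and z of battery in the frame of pocket below 0.003 m and angle between battery's own z axis and vertical below 0.05 rad and angle between the y axis of battery and the y axis of pocket, either way round below 0.1 rad and y of battery_nose in the frame of pocket above 0.03 m and value of joint key_round above 0.0045 m and value of joint each of key_bar, key_square, key_cross below 0.0015 m), for 0.1 s.
3. the bar key alone is pressed (horizontal distance between battery and pocket below 0.005 m and z of battery in the frame of pocket below 0.003 m and angle between battery's own z axis and vertical below 0.05 rad and angle between the y axis of battery and the y axis of pocket, either way round below 0.1 rad and y of battery_nose in the frame of pocket above 0.03 m and value of joint key_bar above 0.0045 m and value of joint each of key_round, key_square, key_cross below 0.0015 m), for 0.1 s.
4. the square key alone is pressed (horizontal distance between battery and pocket below 0.005 m and z of battery in the frame of pocket below 0.003 m and angle between battery's own z axis and vertical below 0.05 rad and angle between the y axis of battery and the y axis of pocket, either way round below 0.1 rad and y of battery_nose in the frame of pocket above 0.03 m and value of joint key_square above 0.0045 m and value of joint each of key_round, key_bar, key_cross below 0.0015 m), for 0.1 s.
5. the round key alone is pressed again (all of step 2), for 0.1 s.
At the end, for the whole second after the job is handed in: The battery lies in the console's pocket, let go and at rest: within 5 mm of the pocket's centre, its underside within 3 mm of the floor, level within 0.05 rad, square within 0.1 rad, nose in the notch; all four keys are up again (within 1.5 mm); each bystander is within 20 mm of where it stood (all of step 1 and linear speed of battery below 0.01 m/s and distance of each of dispenser, tumbler, coaster, sunscreen, succulent, case, dish from where it was at the start of the episode below 0.02 m); the robot touches nothing.
It fails at once if the cross key is pressed (3 mm or more) (value of joint key_cross above 0.003 m).
It fails at once if two keys are down (3 mm or more) at once (value of joint each of key_round, key_bar above 0.003 m or value of joint each of key_round, key_square above 0.003 m or value of joint each of key_bar, key_square above 0.003 m).
It fails at once if a key is pressed (3 mm or more) while the battery is not home in the pocket (value of joint any of key_round, key_bar, key_square, key_cross above 0.003 m and not (horizontal distance between battery and pocket below 0.005 m and z of battery in the frame of pocket below 0.003 m and angle between battery's own z axis and vertical below 0.05 rad and angle between the y axis of battery and the y axis of pocket, either way round below 0.1 rad and y of battery_nose in the frame of pocket above 0.03 m)).
It fails at once if a bystander is moved by more than 20 mm (distance of any of dispenser, tumbler, coaster, sunscreen, succulent, case, dish from where it was at the start of the episode above 0.02 m).
It fails at once if a bystander is tipped by more than 0.35 rad (angle between any of dispenser, tumbler, coaster, sunscreen, succulent, case, dish's own z axis and vertical above 0.35 rad).
It also fails if it takes over 61 s, if anything falls off the work surface, if the arm or the gripper's body presses on something with over 40 N, if the wrist force passes 120 N, or if a joint passes its speed limit or range.

## Robot

A 6-joint arm with a two-finger parallel gripper is mounted at the origin on the work surface. World frame = base frame: x ahead of the robot, y to its left, z up, the work surface at z = 0. Lengths are in mm, angles in degrees, forces in N, time in s.
With the tool pointing down it reaches from about 300 to 850 mm from the base axis. Payload 4.2 kg.
Tool frame: the origin (TCP) lies midway between the tips of the shut fingers; the grasp point (between the pads) lies 19 mm behind it (env.grasp_offset is the distance from the TCP to the grasp point, in mm); z points along the fingers, y is the line along which they close (so a half turn about z gives the same grasp; the last joint's range is limited). The gripper opens to 91 mm and grips with 3 to 60 N. Pads are 32 mm wide; open, the fingers measure 118 mm over their backs; the gripper's body (76 mm by 178 mm) begins 60 mm behind the grasp point.
Start: joints at [-74.37, 18.312, 89.639, -0, 72.044, -1.146], TCP at [165.968, -550.543, 213.976] pointing down, gripper open.
Joint ranges: [-177.97, 177.97], [-48.28, 115.42], [12.27, 149.76], [-77.06, 257.06], [2.81, 150.46], [-146.56, 146.56]. Speed limits (degrees/s): [147.25, 147.25, 180, 180, 180, 180].

## Interface

Orientations are given as [roll, pitch, yaw] about the fixed x, y, z axes, in that order (R = Rz(yaw) Ry(pitch) Rx(roll)).
In Python, from workcell import env, optics gives the robot as it stands. The module is installed in compiled form; this text tells all that it offers.
- The arm moves only by the tool send_rows, never from a script. Its argument "targets" is a list that holds one entry, the list of rows, each a list of 7 numbers: the turn, a rotation vector about the world's x, y, z scaled (see below), then the shift along the world's x, y, z scaled (see below), then the closure, from -1 (fully open) to 1 (shut). In form: [[[rx, ry, rz, x, y, z, gripper], ...]]. A call has 1 to 12 rows; each row shifts and turns the commanded pose from where the row before left it; what a row does not reach is not made up. The controller multiplies each number of a shift by 0.2 m and each number of a turn by pi/2 rad. A row lasts 1/10 s, in which the tool goes at most 50 mm and 8.59 degrees, less where a joint would pass 70% of its speed; a pose out of reach is approached as far as the arm can. A call with a number of a shift or a turn outside -1 to 1 is refused whole. A call with a gripper value outside its range is refused whole. The fingers move at their own pace and stop on an object; "grip_force" is the grip in N (left out, the last holds). Time passes only in rows, so rows that do not move let the fingers close. It gives the time, the measured TCP pose, the force, the opening and the grip force at its end, in the units of the state.
- env.state(): the state, without advancing time (a new reading comes with each control period).
- optics.grab_frame(name): name is "side" or "top" or "wrist"; returns (picture, depth): 420x560x3 uint8, red, green, blue; 420x560 float32, mm along the optical axis (not along the pixel's ray), 0 where there is no reading.
- optics.camera_info(name): a dict with "camera_matrix" (3x3 intrinsics, pixels), "R" (3x3) and "t" (3): a world point X has camera coordinates R X + t; the wrist camera has in their place "mount" (4x4, takes a point from camera to tool coordinates, whose origin is the TCP and whose axes are the flange's). Camera axes: x right, y down, z forward; pixel columns grow to the right and rows downward; lengths in mm; the calibration is good to about 2 mm. The wrist camera is an equidistant fisheye: a pixel r from the principal point sees the ray r / f radians off the axis. A picture is of the moment at which its call begins: read the wrist's pose just before it. camera_info takes no time and is no camera call.
- env.job_done(): hands the job in; it is judged then, once.
Trained networks look in the newest picture that a camera, given by its name, has taken for a name from the list of things; names that differ only in an ending like _2 or _b are one class to them, and where a whole thing is asked for, a point or a joint stands for the part that bears it (a point fixed in the world has none). Each returns a list of dicts, best first, with "conf" (0 to 1); they miss things now and then, are a little off and sometimes report something else, mostly with a low value. They report only what shows in the picture. A call takes as long as a camera call. They do not tell look-alikes from the thing itself.
- optics.silhouettes(camera, name): "mask" (420x560 bool, what is visible of it) and "at" ([column, row] in pixels, amid what is visible of it).
- optics.place_of(camera, name): "at" ([column, row] in pixels: a listed point, or the origin of a listed thing).
The state is a dict: "time_s": time; "qpos": joint angles; "qvel": joint speeds; "effort": joint torques, N m; "ee_pos": TCP position; "ee_rot": TCP orientation; "force": force on the tool from outside, world axes, zero at the start; "torque": the same for the moment, N m; "gripper_width": finger opening in mm; "gripper_force": force on a finger pad.
Only numpy, scipy, OpenCV 4.12 (cv2) and the standard library are available. Lean on these libraries where they do the work, as an engineer would, in place of code of your own. Each camera call takes 0.05 s, during which the arm holds its last target. There are 200 camera calls.

## Working session

There is one attempt and no reset: what is moved stays moved. The work goes in short steps, Python scripts to look and compute and a tool call to move; the robot and the scene stay as the last step left them, time stands still between calls to the robot, and variables do not carry over. Pictures are saved under pics/ and viewed, at most 10 in all, crops included, and the job is handed in when it is done.

Besides the shell and the picture viewer there is one more tool, called as name([rows], argument=value, ...), one row to a line, values as JSON. send_rows: Moves the arm, as the interface text tells. Its arguments: {"type":"object","properties":{"targets":{"type":"array"},"grip_force":{"type":"number"}},"required":["targets"]}

```bash
mkdir -p pics; cat > h.py <<'E'
import numpy as np, cv2
from workcell import env, optics
def world(cam,px,z=None,depth=None):
    c=optics.camera_info(cam);K=np.array(c["camera_matrix"]);R=np.array(c["R"]);t=np.array(c["t"]).ravel()
    px=np.atleast_2d(px).astype(float)
    r=np.c_[(px-[K[0,2],K[1,2]])/[K[0,0],K[1,1]],np.ones(len(px))]
    if depth is not None: return (r*np.asarray(depth).reshape(-1,1)-t)@R
    o=-R.T@t; d=r@R
    return o+d*((z-o[2])/d[:,2])[:,None]
def save(n,im): cv2.imwrite(f"pics/{n}.png",im[:,:,::-1])
E
python3 - <<'E'
from h import *
im,d=optics.grab_frame("top");save("top0",im)
np.save("top_d.npy",d);np.save("top.npy",im)
for n,z in [("console",0),("pocket",20),("battery",0),("battery_nose",9),("key_round_top",48),("key_bar_top",48),("key_square_top",48),("key_cross_top",48),("dispenser",0),("tumbler",0),("coaster",0),("sunscreen",0)]:
    for o in optics.place_of("top",n)[:3]: print(n,round(o["conf"],2),np.round(o["at"]),world("top",o["at"],z=z)[0].round(1))
print(env.state()["time_s"], env.state()["ee_rot"])
E
```

```text
console 0.61 [202. 224.] [518.1 164.2   0. ]
console 0.26 [168. 250.] [463.2 237.1   0. ]
pocket 0.98 [210. 204.] [559.3 142.1  20. ]
battery 0.94 [390. 314.] [ 320.2 -237.8    0. ]
battery 0.86 [304. 173.] [623.5 -58.5   0. ]
battery 0.75 [390. 214.] [ 532.9 -242.     0. ]
battery_nose 0.96 [311. 195.] [575.2 -72.9   9. ]
battery_nose 0.93 [382. 101.] [ 775.  -226.9    9. ]
battery_nose 0.86 [413. 317.] [ 314.4 -283.     9. ]
key_round_top 0.72 [230. 250.] [463.1  97.5  48. ]
key_bar_top 0.52 [191. 251.] [461.3 177.   48. ]
key_square_top 0.66 [211. 250.] [462.  135.5  48. ]
key_square_top 0.23 [168. 252.] [460.  225.9  48. ]
key_cross_top 0.46 [166. 249.] [465.6 228.5  48. ]
dispenser 0.66 [358. 175.] [ 616.8 -175.4    0. ]
tumbler 0.83 [421. 251.] [ 452.6 -305.5    0. ]
coaster 0.88 [426. 189.] [ 584.  -320.2    0. ]
sunscreen 0.68 [221. 282.] [391.9 122.5   0. ]
0.65 [ 1.79990019e+02 -2.06683620e-04  1.67733734e+01]
```

View pics/top0.png

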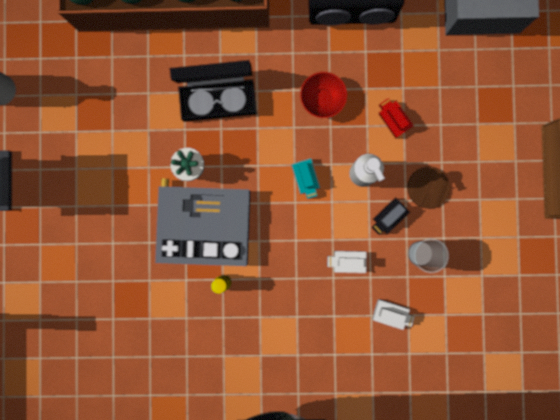

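The black battery is at px (390,215), with the tumbler at (425,253), the dispenser at (367,170) and the coaster at (428,187) around it. The key row from the left is cross (170,248), bar (190,248), square (210,250), round (231,250). Next I'll move above the battery.

send_rows([
  [[0,0,0,0.177,0.152,0.03,-1],[0,0,0,0.177,0.152,0.03,-1],[0,0,0,0.177,0.152,0.03,-1],[0,0,0,0.177,0.152,0.03,-1],[0,0,0,0.177,0.152,0.03,-1],[0,0,0,0.177,0.152,0.03,-1],[0,0,0,0.177,0.152,0.03,-1],[0,0,0,0.177,0.152,0.03,-1],[0,0,0,0.177,0.152,0.03,-1],[0,0,0,0.177,0.152,0.03,-1],[0,0,0,0,0,0,-1],[0,0,0,0,0,0,-1]],
])

```text
time_s: 1.85
ee_pos: [520.3, -245.9, 273.7]
ee_rot: [180.0, 0.0, 16.9]
force: [0.1, -0.1, 0.3]
gripper_width: 91.1
gripper_force: 0.0
```

```bash
cat >> h.py <<'E'
from scipy.spatial.transform import Rotation as Ro
def wrist(px,z,s):
    c=optics.camera_info("wrist");K=np.array(c["camera_matrix"]);M=np.array(c["mount"])
    u=(np.atleast_2d(px)-[K[0,2],K[1,2]])/[K[0,0],K[1,1]]
    r=np.linalg.norm(u,axis=1,keepdims=True)
    d=np.c_[u/np.maximum(r,1e-9)*np.sin(r),np.cos(r)]
    R=Ro.from_euler("xyz",s["ee_rot"],degrees=True).as_matrix()
    d=d@M[:3,:3].T@R.T; o=R@M[:3,3]+s["ee_pos"]
    return o+d*((z-o[2])/d[:,2])[:,None]
def wproj(X,s):
    c=optics.camera_info("wrist");K=np.array(c["camera_matrix"]);M=np.array(c["mount"])
    R=Ro.from_euler("xyz",s["ee_rot"],degrees=True).as_matrix()
    p=((np.atleast_2d(X)-s["ee_pos"])@R-M[:3,3])@M[:3,:3]
    r=np.linalg.norm(p[:,:2],axis=1);th=np.arctan2(r,p[:,2])
    return np.array([K[0,2],K[1,2]])+p[:,:2]/r[:,None]*th[:,None]*[K[0,0],K[1,1]]
E
python3 - <<'E'
from h import *
s=env.state();im,d=optics.grab_frame("wrist");save("w1",im)
print(s["ee_pos"],s["ee_rot"],s["qpos"],s["time_s"],s["force"])
for n,z in [("battery",0),("battery_nose",9)]:
    for o in optics.place_of("wrist",n)[:3]: print(n,round(o["conf"],2),np.round(o["at"]),wrist(o["at"],z,s)[0].round(1))
for o in optics.silhouettes("wrist","battery")[:3]:
    m=o["mask"].astype(np.uint8);c=max(cv2.findContours(m,0,1)[0],key=cv2.contourArea)
    W=wrist(c.reshape(-1,2),18,s)[:,:2].astype(np.float32);print(o["conf"],cv2.minAreaRect(W))
E
```

```text
[ 520.33200698 -245.89772891  273.74733028] [1.79990289e+02 4.60860763e-02 1.69072105e+01] [-2.64168221e+01  1.66366452e+01  8.34605935e+01 -3.92906987e-02
  7.99296275e+01  4.66828429e+01] 1.85 [ 0.11377592 -0.14097385  0.29467338]
battery 0.9 [332.  36.] [ 735.7 -255.1    0. ]
battery 0.75 [279. 176.] [ 526.1 -242.2    0. ]
battery 0.68 [239. 302.] [ 319.9 -240.3    0. ]
battery_nose 0.86 [325.   6.] [ 773.9 -233.7    9. ]
battery_nose 0.86 [171. 110.] [573.6 -73.7   9. ]
battery_nose 0.69 [171. 211.] [ 435.8 -108.1    9. ]
0.86 ((738.793212890625, -252.67617797851562), (83.35176086425781, 49.22282409667969), 33.380184173583984)
0.8 ((437.2965087890625, -145.45947265625), (79.74313354492188, 48.50734329223633), 86.28056335449219)
0.8 ((610.6090087890625, -65.95353698730469), (80.31791687011719, 49.09111022949219), 15.159690856933594)
```

View pics/w1.png

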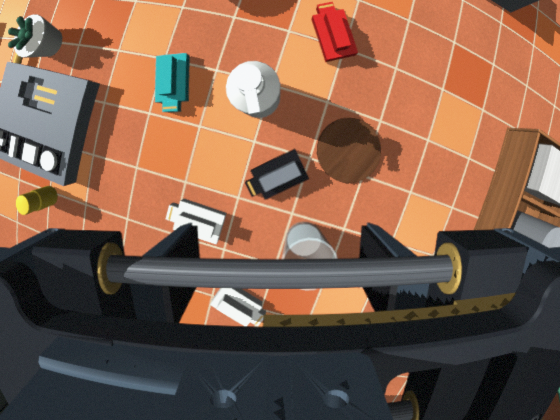

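The black battery's block is at px (279,175) with its gold-tipped nose at the lower left (252,190). The dispenser (252,90) and tumbler (308,243) lie on either side, and the coaster (348,150) is at its rear end. I'll fit the pose and check gripper clearance.

```bash
cat >> h.py <<'E'
def seg(b,z): return b
def rectfit(cam,name,near,z,s):
    for o in optics.silhouettes(cam,name):
        m=o["mask"].astype(np.uint8);c=max(cv2.findContours(m,0,1)[0],key=cv2.contourArea)
        W=wrist(c.reshape(-1,2),z,s)[:,:2].astype(np.float32)
        if np.linalg.norm(W.mean(0)-near)<50: return o["mask"],cv2.minAreaRect(W)
    return None,None
def batfit(mask,s,p0,base=0):
    # silhouette fit of the battery prism (x,y,yaw) to a mask by IoU
    from scipy.optimize import minimize
    def pts(b,z0,z1): return [[x,y,z] for x,y in b for z in (z0,z1)]
    bx=lambda x0,x1,y0,y1:[(x0,y0),(x0,y1),(x1,y0),(x1,y1)]
    parts=[np.array(pts(bx(-22,22,-33,33),0,18),float),np.array(pts(bx(-11,11,33,47),0,18),float),np.array(pts(bx(-9,9,-25,25),18,40),float)]
    def ren(p):
        im=np.zeros((420*4,560*4),np.uint8);R=Ro.from_euler("z",p[2]).as_matrix()
        for q in parts:
            u=wproj(q@R.T+[p[0],p[1],base],s)*4+2
            cv2.fillConvexPoly(im,cv2.convexHull(u.astype(np.int32)),1)
        return cv2.resize(im.astype(np.float32),(560,420),interpolation=cv2.INTER_AREA)
    def cost(v):
        r=ren([v[0],v[1],v[2]/50]);return -np.minimum(r,mask).sum()/np.maximum(r,mask).sum()
    res=minimize(cost,[p0[0],p0[1],p0[2]*50],method="Nelder-Mead",options=dict(initial_simplex=[[p0[0]+a,p0[1]+b,p0[2]*50+c] for a,b,c in[(0,0,0),(8,0,0),(0,8,0),(0,0,8)]],xatol=.1,fatol=1e-4))
    return [res.x[0],res.x[1],res.x[2]/50],res.fun,ren([res.x[0],res.x[1],res.x[2]/50])
E
python3 - <<'E'
from h import *
s=env.state();im,d=optics.grab_frame("wrist")
n=wrist([[252,190]],9,s)[0];print("nose",n.round(1))
m,r=rectfit("wrist","battery",[528,-243],10,s);print(r)
c=np.array([528,-243]);v=n[:2]-c;yaw=np.arctan2(v[1],v[0])-np.pi/2
if m is None:
    hsv=cv2.cvtColor(im,cv2.COLOR_RGB2HSV);m=(hsv[:,:,2]<75);z=np.zeros_like(m);z[145:205,240:315]=1;m&=z
p,f,R=batfit(m.astype(float),s,[528,-243,yaw]);print(p,np.degrees(p[2]),f)
o=im.copy();
for mm,col in((m,(0,255,0)),(R>.5,(255,0,0))): cv2.drawContours(o,cv2.findContours(mm.astype(np.uint8),0,1)[0],-1,col,1)
a=cv2.resize(im[130:215,225:325],None,fx=4,fy=4);b=cv2.resize(o[130:215,225:325],None,fx=4,fy=4);save("w1z",np.hstack([a,b]))
for nm in("dispenser","tumbler","coaster"):
    for q in optics.place_of("wrist",nm)[:1]:
        w=wrist(q["at"],0,s)[0][:2]; e=w-p[:2];cy,sy=np.cos(p[2]),np.sin(p[2]);print(nm,w.round(),"in battery frame",(e[0]*cy+e[1]*sy).round(),(-e[0]*sy+e[1]*cy).round())
E
```

```text
nose [ 496.5 -214.3    9. ]
((524.6788940429688, -236.74954223632812), (46.732398986816406, 81.56111145019531), 43.58012390136719)
[np.float64(530.1705127172049), np.float64(-241.84852235663539), np.float64(0.7539786555583021)] 43.19979480643872 -0.9659901800327332
dispenser [ 621. -181.] in battery frame 108.0 -18.0
tumbler [ 446. -303.] in battery frame -103.0 13.0
coaster [ 589. -319.] in battery frame -10.0 -97.0
```

View pics/w1z.png

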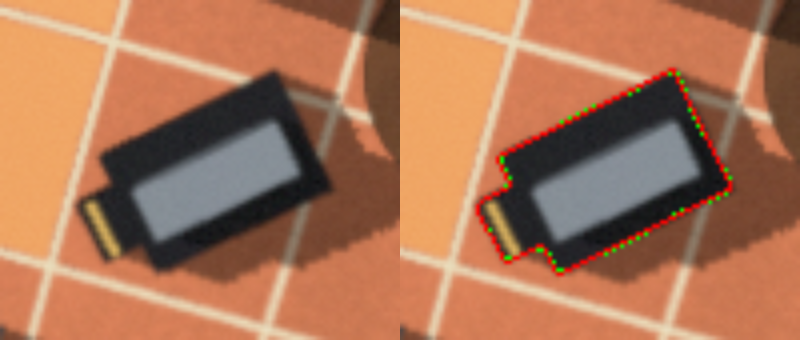

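The silhouette fit is tight: battery at (530,-242), yaw 43°, nose toward (-x,+y). The dispenser and tumbler lie along the battery's ±x, so I'll close on the rib's ends instead (tool y along battery y). That puts the wide gripper body along battery y. I'll check the camera mount and the console pose before descending.

```bash
python3 - <<'E'
from h import *
print(np.array(optics.camera_info("wrist")["mount"]).round(2))
d=np.load("top_d.npy");im=np.load("top.npy")
# console top height map
ys,xs=np.mgrid[170:280,140:265];ok=d[170:280,140:265].ravel()>0
P=world("top",np.c_[xs.ravel(),ys.ravel()],depth=d[170:280,140:265].ravel())
sel=ok&(abs(P[:,2]-36)<4);Q=P[sel]
print(np.median(P[:,2]),Q[:,2].mean(),cv2.minAreaRect(Q[:,:2].astype(np.float32)))
for y0,y1 in((60,0),):pass
# dispenser profile
ys,xs=np.mgrid[140:200,335:395];P=world("top",np.c_[xs.ravel(),ys.ravel()],depth=d[140:200,335:395].ravel())
for lo,hi in((30,90),(90,115),(115,135),(135,165)):
    q=P[(P[:,2]>lo)&(P[:,2]<hi)]
    if len(q):
        e=q[:,:2]-[530.2,-241.8];bx=e@[np.cos(.754),np.sin(.754)];by=e@[-np.sin(.754),np.cos(.754)]
        print(lo,hi,len(q),"bx",bx.min().round(),bx.max().round(),"by",by.min().round(),by.max().round())
E
```

```text
[[  -0.     -0.97   -0.24   65.48]
 [   1.     -0.      0.     -1.58]
 [  -0.     -0.24    0.97 -170.61]
 [   0.      0.      0.      1.  ]]
21.884324202778515 36.84529076707442 ((517.689697265625, 156.0986785888672), (192.3671417236328, 224.44979858398438), 86.14749908447266)
30 90 113 bx 78.0 135.0 by -18.0 8.0
90 115 385 bx 79.0 134.0 by -48.0 8.0
115 135 109 bx 90.0 123.0 by -28.0 -2.0
135 165 203 bx 75.0 117.0 by -32.0 -7.0
```

send_rows([
  [[0,0,0.073,0.0124,0.005,-0.1,-0.54],[0,0,0.073,0.0124,0.005,-0.1,-0.54],[0,0,0.073,0.0124,0.005,-0.1,-0.54],[0,0,0.073,0.0124,0.005,-0.1,-0.54],[0,0,0,0,0,-0.15,-0.54],[0,0,0,0,0,-0.15,-0.54],[0,0,0,0,0,-0.1,-0.54],[0,0,0,0,0,0,-0.54],[0,0,0,0,0,0,-0.54]],
])

```text
time_s: 3.2
ee_pos: [530.2, -242.9, 114.4]
ee_rot: [180.0, -0.0, 43.0]
force: [0.4, -0.5, 0.1]
gripper_width: 69.7
gripper_force: 0.0
```

```bash
python3 - <<'E'
from h import *
s=env.state();im,d=optics.grab_frame("wrist")
print(s["ee_pos"],s["ee_rot"],s["gripper_width"])
m,r=rectfit("wrist","battery",[528,-243],10,s)
o=im.copy()
if m is not None:
    p,f,R=batfit(m.astype(float),s,[530.2,-241.8,.754]);print(p,np.degrees(p[2]),f)
    for mm,col in((m,(0,255,0)),(R>.5,(255,0,0))): cv2.drawContours(o,cv2.findContours(mm.astype(np.uint8),0,1)[0],-1,col,1)
save("w2",o)
E
```

```text
[ 530.15021803 -242.85330103  114.42504475] [ 1.79973375e+02 -1.02754744e-02  4.30398203e+01] 69.71558368336882
[np.float64(529.9368271431988), np.float64(-242.25049671792272), np.float64(0.7472980229218473)] 42.8170227518925 -0.9683058345771646
```

View pics/w2.png

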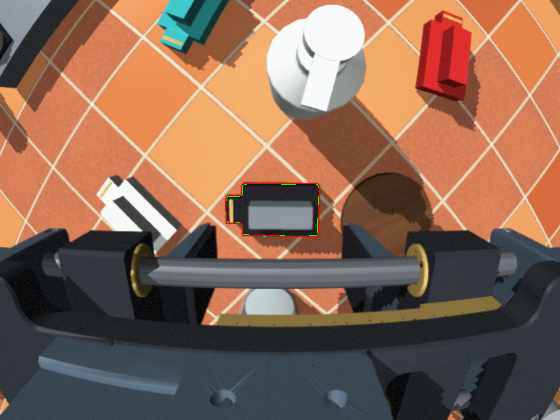

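The battery is dead centre between the fingers at px (278,210), with the fit on its outline. Descending and closing.

send_rows([
  [[0,0,0,0,0.003,-0.2,-0.54],[0,0,0,0,0,-0.15,-0.54],[0,0,0,0,0,-0.075,-0.54],[0,0,0,0,0,-0.04,-0.54],[0,0,0,0,0,0,-0.54],[0,0,0,0,0,0,0.5],[0,0,0,0,0,0,0.5],[0,0,0,0,0,0,0.5],[0,0,0,0,0,0,0.5],[0,0,0,0,0,0,0.5]],
], grip_force=30)

```text
time_s: 4.3
ee_pos: [530.8, -242.4, 22.2]
ee_rot: [179.9, -0.1, 43.1]
force: [-0.0, -0.5, 5.7]
gripper_width: 49.8
gripper_force: 30.0
```

send_rows([
  [[0,0,0,0,0,0.1,0.5],[0,0,0,0,0,0.2,0.5],[0,0,0,0,0,0.2,0.5],[0,0,0,0,0,0.2,0.5],[0,0,0,0,0,0.2,0.5],[0,0,0,0,0,0.24,0.5],[0,0,-0.08,-0.006,0.212,0,0.5],[0,0,-0.08,-0.006,0.212,0,0.5],[0,0,-0.08,-0.006,0.212,0,0.5],[0,0,-0.08,-0.006,0.212,0,0.5],[0,0,-0.08,-0.006,0.212,0,0.5],[0,0,-0.08,-0.006,0.212,0,0.5]],
])

```text
time_s: 5.5
ee_pos: [521.7, 14.1, 248.4]
ee_rot: [-180.0, 0.1, -0.5]
force: [1.0, 0.7, -1.9]
gripper_width: 49.4
gripper_force: 30.0
```

send_rows([
  [[0,0,0,-0.006,0.212,0,0.5],[0,0,0,-0.006,0.212,0,0.5],[0,0,0,-0.006,0.212,0,0.5],[0,0,0,0,0,0,0.5],[0,0,0,0,0,0,0.5]],
])

```text
time_s: 6.0
ee_pos: [518.4, 140.2, 248.2]
ee_rot: [179.9, 0.1, -0.0]
force: [0.2, 0.1, -1.7]
gripper_width: 49.7
gripper_force: 30.0
```

```bash
python3 - <<'E'
from h import *
s=env.state();im,d=optics.grab_frame("wrist");np.save("w3.npy",im)
print(s["ee_pos"],s["ee_rot"],s["gripper_width"],s["qpos"],s["time_s"])
save("w3",im)
for n,z in [("console",0),("pocket",20),("key_round_top",48),("key_bar_top",48),("key_square_top",48),("key_cross_top",48),("succulent",0),("sunscreen",0)]:
    for o in optics.place_of("wrist",n)[:2]: print(n,round(o["conf"],2),np.round(o["at"]),wrist(o["at"],z,s)[0].round(1))
E
```

```text
[518.38149677 140.17059378 248.2397713 ] [ 1.79931156e+02  1.00667381e-01 -9.19356183e-03] 49.72707980659047 [ 1.39304686e+01  1.37754889e+01  9.10666528e+01 -4.40115419e-02
  7.52721496e+01  1.03950833e+02] 6.0
console 0.78 [275. 175.] [528.6 146.1   0. ]
pocket 0.93 [276. 154.] [557.3 144.1  20. ]
succulent 0.8 [248.  87.] [643.2 180.8   0. ]
succulent 0.45 [538. 231.] [ 442.8 -311.1    0. ]
```

View pics/w3.png

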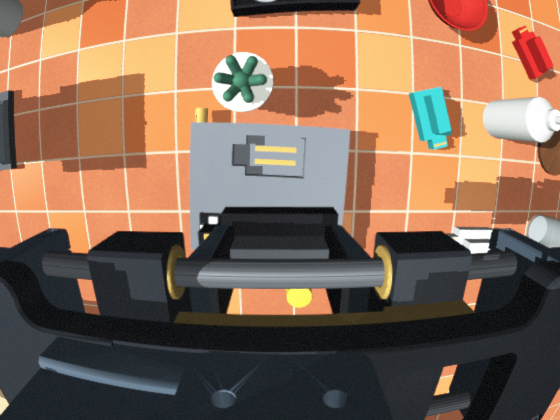

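The pocket is clear at px (247-305,138-177) with the notch at its left (233-247); the held battery shows at (225-335,205-260). Zooming on the pocket to measure its rim.

```bash
python3 - <<'E'
from h import *
im=np.load("w3.npy");save("w3z",cv2.resize(im[118:188,190:330],None,fx=5.7,fy=5.7,interpolation=cv2.INTER_CUBIC)) 
E
```

```text
(no output)
```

View pics/w3z.png

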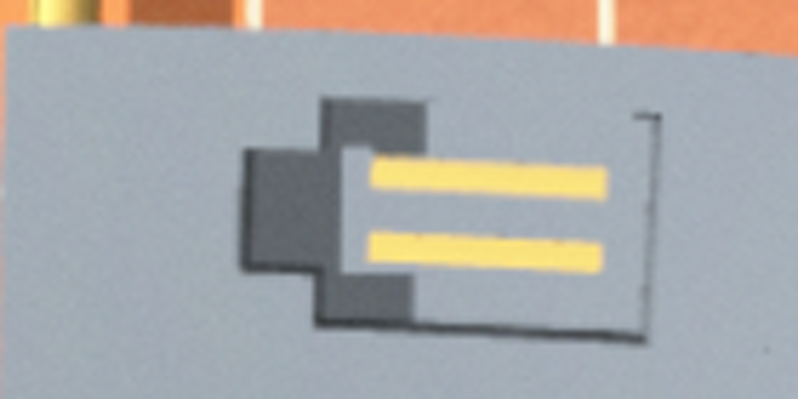

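```bash
python3 - <<'E'
from h import *
from scipy.optimize import least_squares
s=dict(ee_pos=np.array([518.38149677,140.17059378,248.2397713]),ee_rot=np.array([179.931156,.100667381,-.00919356]))
C=np.array([[321,98],[661,115],[646,342],[316,328],[245,148],[241,271]])/5.7+[190,118]-.4
W=wrist(C,36,s)[:,:2];print(W.round(1))
L=np.array([[24,35],[24,-35],[-24,-35],[-24,35],[13,51],[-13,51]])
def T(p):c,n=np.cos(p[2]),np.sin(p[2]);return L@np.array([[c,n],[-n,c]])+p[:2]
r=least_squares(lambda p:(T(p)-W).ravel(),[558,143,0]);p=r.x
print("pocket",p[:2].round(1),"yaw deg",np.degrees(p[2]).round(2));print(r.fun.reshape(-1,2).round(1))
R=Ro.from_euler("z",p[2]).as_matrix()[:2,:2]
for i in range(4): print("key",i,(p[:2]+R@[-90,8+63-42*i]).round(1))
print("console",(p[:2]+R@[-32,8]).round(1))
# held battery: expect origin ~ TCP, underside z ~ tcp-22
im=np.load("w3.npy")
for o in optics.silhouettes("wrist","battery"):
    if o["at"][1]>195 and 200<o["at"][0]<360: print("held",o["conf"],o["at"],o["mask"].sum())
rib=np.array([[a,b,226+40] for a in(-9,9) for b in(-25,25)])+[518.4,140.2,0]
blk=np.array([[a,b,226+18] for a in(-22,22) for b in(-33,33)]+[[a,47,244] for a in(-11,11)])+[518.4,140.2,0]
print(wproj(rib,s).round(),wproj(blk,s).round())
E
```

```text
[[581.1 179.8]
 [577.4 110. ]
 [530.1 112.7]
 [533.2 181.5]
 [571.  195.7]
 [545.4 197.1]]
pocket [555.5 145.8] yaw deg -2.87
[[ 0.1 -0.2]
 [ 0.3 -0.3]
 [-0.3 -0.6]
 [ 0.1  0.5]
 [ 0.   0.4]
 [-0.3  0.4]]
key 0 [469.2 221.2]
key 1 [467.1 179.3]
key 2 [465.  137.3]
key 3 [462.9  95.4]
console [524.  155.4]
held 0.83 [278.3, 232.9] 5439
[[329. 279.]
 [234. 279.]
 [331. 247.]
 [232. 247.]] [[336. 282.]
 [226. 282.]
 [340. 211.]
 [222. 211.]
 [202. 265.]
 [199. 230.]]
```

```bash
python3 - <<'E'
from h import *
im=np.load("w3.npy");save("w3b",cv2.resize(im[195:270,205:355],None,fx=5,fy=5,interpolation=cv2.INTER_CUBIC)) 
E
```

```text
(no output)
```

View pics/w3b.png

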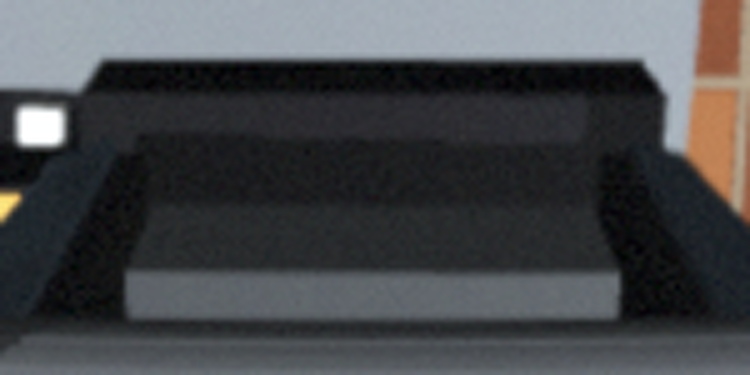

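The fit residuals are within 0.6 mm: pocket (555.5,145.8), yaw -2.9°. The held battery appears about 1 mm toward -x and +y of nominal and level, so I'll aim the TCP at (556.5,145).

send_rows([
  [[0,0,-0.032,0.038,0.0048,-0.178,0.5],[0,0,0,0.038,0.0048,-0.178,0.5],[0,0,0,0.038,0.0048,-0.178,0.5],[0,0,0,0.038,0.0048,-0.178,0.5],[0,0,0,0.038,0.0048,-0.178,0.5],[0,0,0,0,0,0,0.5],[0,0,0,0,0,0,0.5]],
])

```text
time_s: 7.2
ee_pos: [557.1, 144.4, 71.2]
ee_rot: [180.0, 0.0, -3.0]
force: [-0.4, 0.1, -1.8]
gripper_width: 49.5
gripper_force: 30.0
```

```bash
python3 - <<'E'
from h import *
s=env.state();im,d=optics.grab_frame("wrist")
print(s["ee_pos"],s["ee_rot"],s["force"])
save("w4",cv2.resize(im[130:280,130:410],None,fx=2.8,fy=2.8,interpolation=cv2.INTER_CUBIC))
# predicted px of pocket rim (as measured) now
L=np.array([[24,35],[24,-35],[-24,-35],[-24,35],[13,51],[-13,51]])
R=Ro.from_euler("z",-2.87,degrees=True).as_matrix()[:2,:2]
P=np.c_[L@R.T+[555.5,145.8],np.full(6,36)];print(((wproj(P,s)-[130,130])*2.8).round())
E
```

```text
[557.12592813 144.36352833  71.22612378] [ 1.79983587e+02  4.54018977e-02 -3.03702656e+00] [-0.43646794  0.1327338  -1.80079716]
[[266. 195.]
 [567. 194.]
 [559. 384.]
 [276. 385.]
 [203. 241.]
 [210. 343.]]
```

View pics/w4.png

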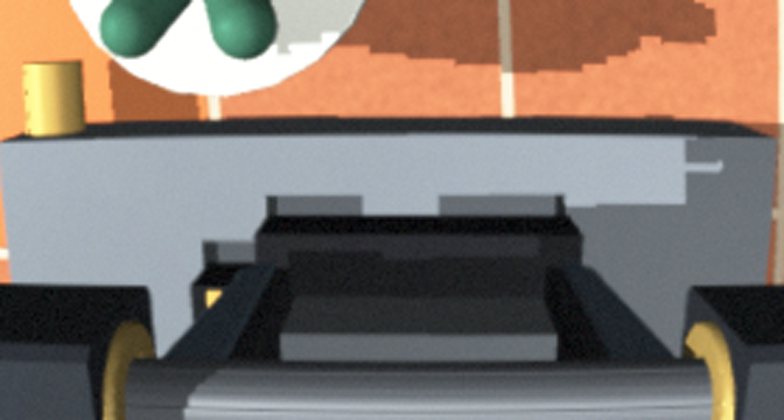

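```bash
python3 - <<'E'
from h import *
s=env.state()
R=Ro.from_euler("z",-3,degrees=True).as_matrix()[:2,:2]
for px,z in(([[257,236],[581,236]],67),([[263,217],[563,217]],49)):
    W=wrist(np.array(px)/2.8+130,z,s)[:,:2]; print(W.round(1),"origin",(W.mean(0)-R@[22,0]).round(1),"len",np.linalg.norm(W[0]-W[1]).round(1))
E
```

```text
[[579.7 177.1]
 [576.2 111.8]] origin [556.  145.6] len 65.4
[[579.5 178.9]
 [576.  112.7]] origin [555.8 147. ] len 66.3
```

The pocket's back corners appear where predicted and the battery is within 1 mm of it, so I'll lower it.

send_rows([
  [[0,0,0,0,0,-0.04,0.5],[0,0,0,0,0,-0.04,0.5],[0,0,0,0,0,-0.03,0.5],[0,0,0,0,0,-0.02,0.5],[0,0,0,0,0,0,0.5]],
])

```text
time_s: 7.75
ee_pos: [556.5, 144.3, 44.3]
ee_rot: [180.0, 0.1, -3.0]
force: [0.3, -0.0, -1.9]
gripper_width: 49.3
gripper_force: 30.0
```

No contact resistance at 8 mm below the rim... continuing the last 2 mm and then releasing.

send_rows([
  [[0,0,0,0,0,-0.008,0.5],[0,0,0,0,0,-0.004,0.5],[0,0,0,0,0,0,0.5]],
])

```text
time_s: 8.05
ee_pos: [557.1, 144.5, 42.6]
ee_rot: [180.0, -0.0, -3.0]
force: [-0.5, 0.3, -2.0]
gripper_width: 49.7
gripper_force: 30.0
```

send_rows([
  [[0,0,0,0,0,-0.004,0.5],[0,0,0,0,0,0,0.5],[0,0,0,0,0,0,-0.45],[0,0,0,0,0,0,-0.45],[0,0,0,0,0,0,-0.45],[0,0,0,0,0,0,-0.45],[0,0,0,0,0,0.1,-0.45],[0,0,0,0,0,0.2,-0.45],[0,0,0,0,0,0.2,-0.45],[0,0,0,-0.1,0,0.2,1],[0,0,0,-0.2,0,0.1,1],[0,0,0,0,0,0,1]],
])

```text
time_s: 9.25
ee_pos: [494.9, 144.7, 205.3]
ee_rot: [-179.9, -0.2, -3.0]
force: [0.1, 0.1, 0.0]
gripper_width: 44.8
gripper_force: 0.0
```

```bash
python3 - <<'E'
from h import *
s=env.state();im,d=optics.grab_frame("wrist");np.save("w5.npy",im)
print(s["ee_pos"],s["ee_rot"],s["gripper_width"],s["force"])
save("w5",im[60:260,150:410].repeat(3,0).repeat(3,1))
for n,z in [("key_round_top",48),("key_bar_top",48),("key_square_top",48),("key_cross_top",48)]:
    for o in optics.place_of("wrist",n)[:2]: print(n,round(o["conf"],2),np.round(o["at"]),wrist(o["at"],z,s)[0].round(1))
for o in optics.silhouettes("wrist","battery"):
    w=wrist([o["at"]],38,s)[0]
    if np.linalg.norm(w[:2]-[556,146])<40:
        print(batfit(o["mask"].astype(float),s,[556,146,-.05],20)[:2]);break
E
```

```text
[494.9373692  144.65504928 205.29136408] [-179.91310795   -0.20522273   -2.97723315] 44.77925608963603 [0.11009445 0.11900259 0.03525666]
key_round_top 0.72 [326. 224.] [463.3  97.6  48. ]
key_bar_top 0.77 [247. 225.] [466.8 181.8  48. ]
key_square_top 0.76 [287. 224.] [466.4 139.5  48. ]
key_cross_top 0.81 [212. 223.] [471.1 219.   48. ]
([np.float64(556.1901646645722), np.float64(145.60870137927645), np.float64(-0.049676963769630086)], np.float64(-0.969559944916038))
```

View pics/w5.png

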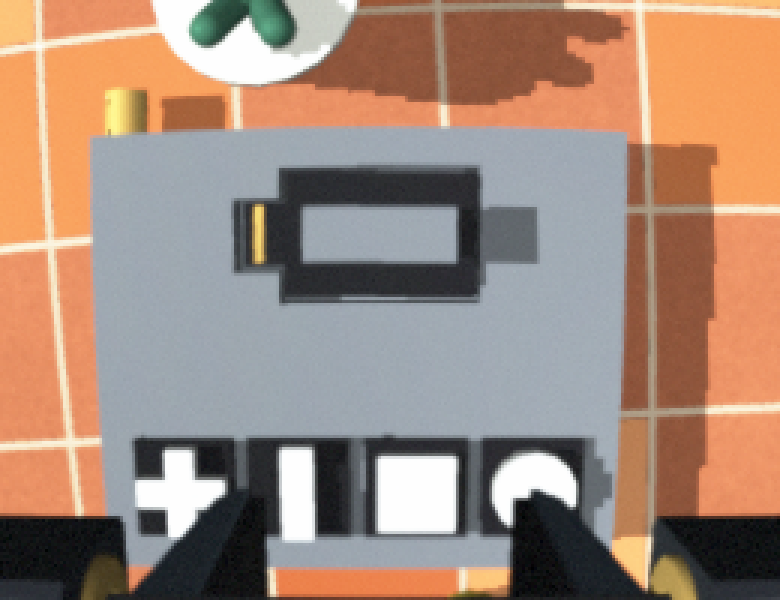

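The battery is home at px (280-480,168-300 in the crop) with its nose in the notch; the fit is (556.2,145.6), yaw -2.8°. Keys left to right are cross, bar, square, round. Moving over the round key with the fingers shut.

send_rows([
  [[0,0,0,-0.052,-0.08,-0.1,1],[0,0,0,-0.052,-0.08,-0.15,1],[0,0,0,-0.052,-0.08,-0.2,1],[0,0,0,0,0,-0.2,1],[0,0,0,0,0,0,1],[0,0,0,0,0,0,1]],
])

```text
time_s: 10.15
ee_pos: [466.5, 96.5, 71.5]
ee_rot: [180.0, 0.1, -3.0]
force: [0.6, -0.5, -0.9]
gripper_width: 0.2
gripper_force: 0.0
```

send_rows([
  [[0,0,0,-0.013,0,-0.08,1],[0,0,0,0,0,-0.03,1],[0,0,0,0,0,-0.015,1],[0,0,0,0,0,-0.015,1],[0,0,0,0,0,-0.01,1],[0,0,0,0,0,0,1],[0,0,0,0,0,0,1]],
])

```text
time_s: 10.85
ee_pos: [464.4, 96.8, 42.5]
ee_rot: [-180.0, -0.1, -3.0]
force: [1.2, 1.5, 4.7]
gripper_width: 0.4
gripper_force: 2.1
```

send_rows([
  [[0,0,0,0,0,-0.006,1],[0,0,0,0,0,0,1],[0,0,0,0,0,0,1]],
])

```text
time_s: 11.15
ee_pos: [464.5, 96.9, 42.1]
ee_rot: [-179.9, -0.2, -3.0]
force: [-0.3, 1.1, 13.4]
gripper_width: 0.4
gripper_force: 6.6
```

The round key bottomed out at 13 N. Up, over to the bar, and press.

send_rows([
  [[0,0,0,0,0,0.155,1],[0,0,0,0,0,0,1],[0,0,0,0.006,0.2,0,1],[0,0,0,0.006,0.215,0,1],[0,0,0,0,0,0,1],[0,0,0,0,0,0,1]],
])

```text
time_s: 11.75
ee_pos: [464.7, 179.5, 70.6]
ee_rot: [179.9, 0.1, -2.9]
force: [-0.4, -0.2, 0.3]
gripper_width: 0.5
gripper_force: 0.0
```

send_rows([
  [[0,0,0,0,0,-0.08,1],[0,0,0,0,0,-0.03,1],[0,0,0,0,0,-0.015,1],[0,0,0,0,0,-0.015,1],[0,0,0,0,0,-0.015,1],[0,0,0,0,0,0,1],[0,0,0,0,0,0,1]],
])

```text
time_s: 12.45
ee_pos: [465.3, 178.6, 42.1]
ee_rot: [179.9, 0.0, -3.0]
force: [-4.2, -4.4, 13.8]
gripper_width: 0.3
gripper_force: 7.0
```

Bar fully down. Next is the square at (465,138), 42 mm toward -y.

send_rows([
  [[0,0,0,0,0,0.155,1],[0,0,0,0,0,0,1],[0,0,0,0,-0.207,0,1],[0,0,0,0,0,0,1],[0,0,0,0,0,0,1]],
])

```text
time_s: 12.95
ee_pos: [465.8, 137.6, 71.3]
ee_rot: [-180.0, -0.0, -3.1]
force: [0.6, 0.4, -0.5]
gripper_width: 0.6
gripper_force: 0.0
```

send_rows([
  [[0,0,0,0,0,-0.08,1],[0,0,0,0,0,-0.03,1],[0,0,0,0,0,-0.015,1],[0,0,0,0,0,-0.015,1],[0,0,0,0,0,-0.015,1],[0,0,0,0,0,0,1],[0,0,0,0,0,0,1]],
])

```text
time_s: 13.65
ee_pos: [465.2, 138.5, 42.1]
ee_rot: [-180.0, 0.0, -3.0]
force: [-5.9, 0.2, 13.7]
gripper_width: 0.4
gripper_force: 7.2
```

Square down. Round key again.

send_rows([
  [[0,0,0,0,0,0.155,1],[0,0,0,0,0,0,1],[0,0,0,-0.006,-0.207,0,1],[0,0,0,0,0,0,1],[0,0,0,0,0,0,1]],
])

```text
time_s: 14.15
ee_pos: [464.5, 96.3, 71.3]
ee_rot: [-180.0, -0.0, -3.1]
force: [0.3, 0.7, 0.2]
gripper_width: 0.4
gripper_force: 0.0
```

send_rows([
  [[0,0,0,0,0,-0.08,1],[0,0,0,0,0,-0.03,1],[0,0,0,0,0,-0.015,1],[0,0,0,0,0,-0.015,1],[0,0,0,0,0,-0.015,1],[0,0,0,0,0,0,1],[0,0,0,0,0,0,1]],
])

```text
time_s: 14.85
ee_pos: [464.0, 97.2, 42.1]
ee_rot: [-180.0, 0.0, -3.0]
force: [-5.6, 0.6, 14.7]
gripper_width: 0.2
gripper_force: 7.5
```

send_rows([
  [[0,0,0,0,0,0.155,1],[0,0,0,0,0,0.2,1],[0,0,0,0,0,0.2,1],[0,0,0,0,0,0.2,1],[0,0,0,0,0,0,1],[0,0,0,0,0,0,1]],
])

```text
time_s: 15.45
ee_pos: [465.0, 96.8, 192.3]
ee_rot: [-180.0, -0.2, -3.0]
force: [0.1, -0.5, -0.7]
gripper_width: 0.6
gripper_force: 0.0
```

```bash
python3 - <<'E'
from h import *
s=env.state();im,d=optics.grab_frame("wrist")
for o in optics.silhouettes("wrist","battery"):
    w=wrist([o["at"]],38,s)[0]
    if np.linalg.norm(w[:2]-[556,146])<40:
        print(batfit(o["mask"].astype(float),s,[556,146,-.05],20)[:2]);break
print(s["force"],s["time_s"])
E
```

```text
([np.float64(556.6118456094309), np.float64(145.69491899313323), np.float64(-0.05049021752376626)], np.float64(-0.9676514117669671))
[ 0.10883364 -0.53823831 -0.66186708] 15.45
```

```bash
python3 -c "
from workcell import env
print(env.job_done())"
```

```text
the job is handed in; nothing more can be done
None
```

The battery is home in the pocket and released, the round, bar, square and round keys were each pressed fully down in that order, and the job is handed in; the judge returned no verdict.

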